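# Slacken the denture-flask press

### The job

Slacken the flask press on the bench: swing its holding pawl well clear of the ratchet wheel, turn the wheel backwards (counter-clockwise seen from above) by its black handle until it rests gently but firmly against its hidden stop, then swing the pawl back in between the teeth, right down, and let go. Never turn the wheel hard against the pawl or the stop, do not press the pawl hard into the wheel, and leave the bottle, tray and plaster model beside the press alone.

Things in the scene. Friction and masses are not known exactly. Their poses are not given: they have to be found in the camera images.
- press: Fixed cream bench press, 170 x 210 mm, 125 mm tall to the flat top of its head; a brass flask stands in it under the head. Origin on the bench directly under the vertical axis of the ratchet wheel; z up. All the parts below are carried on top of the head.
- wheel: Horizontal steel ratchet wheel, 140 mm over its 7 teeth, 116 mm at their roots, upper face 18 mm above the head. Origin on its vertical axis at the head's top. Backwards is counter-clockwise from above (+z); blocked while the pawl is in. It turns stiffly (0.3 N m, about 6 N at the handle) and stays where it is left.
- handle (a point): Middle of the wheel's upright black handle: 18 mm in diameter, 50 mm tall (25 mm above and below this point), spinning freely on its pin, 48 mm from the wheel's axis. It moves on a circle round the axis as the wheel turns. Nothing else within 25 mm of it sideways except the wheel's hub (16 mm radius, 10 mm high).
- pawl: Dark steel arm, 12 mm wide, beside the wheel. Origin on its vertical pivot; x runs along the arm to the nose, 62 mm off. Fully in, its x is parallel to the press's x and the nose touches bottom between two teeth; it swings out counter-clockwise from above (+z) up to 0.75 rad, clear of the teeth beyond 0.25. Friction (1 N at the peg) leaves it where it is put; no spring.
- pawl_peg (a point): Middle of the pawl's upright steel peg: 12 mm in diameter, 50 mm tall (25 mm above and below this point), on the arm 45 mm from its pivot.
- stop: Stop hidden between wheel and head: collar round the axis with a steel pin, 40 mm out, that a lug under the wheel runs against to end the backward turn. Origin on the wheel's axis; its frame does not tell where the pin is. Set differently every time: the wheel meets it 80 to 126 degrees back from its start, so it has to be felt. There, a gap between teeth always stands before the pawl.
- bottle: Bystander: brown bottle with a red cap, 44 mm wide, 85 mm tall, loose on the bench. Origin at its underside.
- tray: Bystander: open aluminium tray, 90 x 130 x 35 mm, loose on the bench. Origin at its underside.
- model: Bystander: white plaster tooth model, 55 x 65 x 27 mm, loose on the bench. Origin at its underside.

How it is judged:
By the outcome, as a careful person would: the job done as asked, in the order asked, and still so for the second after the job is handed in, with the robot touching nothing.
It also fails if it takes over 72 s, if anything falls off the work surface, if the arm or the gripper's body presses on something with over 40 N, if the wrist force passes 120 N, or if a joint passes its speed limit or range.

### The arm

A 7-joint arm with a two-finger parallel gripper is mounted at the origin on the work surface. World frame = base frame: x ahead of the robot, y to its left, z up, the work surface at z = 0. Lengths are in m, angles in degrees, forces in N, time in s.
With the tool pointing down it reaches from about 0.4 to 0.875 m from the base axis. Payload 4.4 kg.
Tool frame: the origin (TCP) lies midway between the tips of the shut fingers; the grasp point (between the pads) lies 19 mm behind it; z points along the fingers, y is the line along which they close (so a half turn about z gives the same grasp; the last joint's range is limited). The gripper opens to 85 mm and grips with 20 to 120 N. Pads are 22 mm wide; open, the fingers measure 114 mm over their backs; the gripper's body (76 mm by 85 mm) begins 54 mm behind the grasp point. The pads swing forward as they close: fully open they stand 13 mm farther back than shut.
Start: joints at [71.459, 36.005, 2.206, 86.941, -1.547, 57.084, -1.146], TCP at [0.166, -0.629, 0.231] pointing down, gripper open.
Joint ranges: [-175.42, 175.42], [-21.48, 121.26], [-71.46, 75.88], [10.55, 141.38], [-63.04, 243.04], [13.31, 113.54], [-168.57, 168.57]. Speed limits (degrees/s): [147.25, 147.25, 180, 180, 180, 180, 180].

### API

Orientations are given as a 3x3 rotation matrix whose columns are the frame's x, y, z axes.
In Python, from workcell import arm, eyes, masks_of, mark_of gives the robot as it stands.
- The arm moves only by the tool jog_arm, never from a script. Its argument "plan" is a list of rows, each a list of 4 numbers: the shift along the world's x, y, z in mm, then the turn about the world's z in rad. A call has 1 to 20 rows; each row is the pose to reach, as a shift and turn from the pose commanded when the call began; what a row does not reach only later rows make up. A row lasts 1/10 s, in which the tool goes at most 50 mm and 8.59 degrees, less where a joint would pass 70% of its speed; a pose out of reach is approached as far as the arm can. A call with a gripper value outside its range is refused whole. "jaw" is the finger opening in mm, from 0 to 85.4, set as the call begins (left out, the last holds). The fingers move at their own pace and stop on an object; "force" is the grip in N (left out, the last holds). Time passes only in rows, so rows that repeat a pose let the fingers close. It gives the time, the measured TCP pose, the force, the opening and the grip force at its end, in the units of the state.
- arm.sense(): the state, without advancing time (a new reading comes with each control period).
- eyes.camera(name): name is "scene" or "side" or "wrist"; returns a dict with "image" (480x640x3 uint8, red, green, blue), "camera_matrix" (3x3 intrinsics, pixels), "rvec" (rotation vector, rad) and "tvec" (3), from world to camera coordinates, as OpenCV has them. Camera axes: x right, y down, z forward; pixel columns grow to the right and rows downward; lengths in m; the calibration is good to about 2 mm. A picture is of the moment at which its call begins. There is no depth.
- arm.finish_job(): hands the job in; it is judged then, once.
Trained networks look in the newest picture that a camera, given by its name, has taken for a name from the list of things; names that differ only in an ending like _2 or _b are one class to them, and where a whole thing is asked for, a point or a joint stands for the part that bears it (a point fixed in the world has none). Each returns a list of dicts, best first, with "p" (0 to 1); they miss things now and then, are a little off and sometimes report something else, mostly with a low value. They report only what shows in the picture. A call takes as long as a camera call.
- masks_of(camera, thing): "pixels" (480x640 bool, what is visible of it) and "bbox" ([left, top, right, bottom] in pixels, round what is visible of it).
- mark_of(camera, thing): "uv" ([column, row] in pixels: a listed point, or the origin of a listed thing).
The state is a dict: "time": time; "joint_pos": joint angles; "joint_vel": joint speeds; "effort": joint torques, N m; "eef_pos": TCP position; "eef_rot": TCP orientation; "wrist_force": force on the tool from outside, world axes, zero at the start; "ft_torque": the same for the moment, N m; "grip_width": finger opening in m; "grasp_force": force on a finger pad.
Only numpy, scipy, OpenCV 4.12 (cv2) and the standard library are available. Lean on these libraries where they do the work, as an engineer would, in place of code of your own. Each camera call takes 0.05 s, during which the arm holds its last target. There are 200 camera calls.

## Working session

There is one attempt and no reset: what is moved stays moved. The work goes in short steps, Python scripts to look and compute and a tool call to move; the robot and the scene stay as the last step left them, time stands still between calls to the robot, and variables do not carry over. Pictures are saved under pics/ and viewed, at most 10 in all, crops included, and the job is handed in when it is done.

Besides the shell and the picture viewer there is one more tool, called after ">>>" as name(argument=value, ...) on one line, values as JSON. jog_arm: Moves the arm, as the interface text tells. Its arguments: {"type":"object","properties":{"plan":{"type":"array","items":{"type":"array","items":{"type":"number"}}},"jaw":{"type":"number"},"force":{"type":"number"}},"required":["plan"]}

```bash
mkdir -p pics; cat > h.py <<'E'
import numpy as np, cv2
from workcell import arm, eyes, masks_of, mark_of
def snap(c,save=None):
    d=eyes.camera(c)
    if save: cv2.imwrite('pics/'+save,d['image'][:,:,::-1])
    return d
def ray(d,uv):
    R=cv2.Rodrigues(np.array(d['rvec'],float))[0];t=np.array(d['tvec'],float).ravel()
    K=np.array(d['camera_matrix']);v=R.T@np.linalg.inv(K)@np.array([uv[0],uv[1],1.]);return -R.T@t,v/np.linalg.norm(v)
def atz(d,uv,z):
    o,v=ray(d,uv);return o+v*(z-o[2])/v[2]
def tri(rs):
    A=sum(np.eye(3)-np.outer(v,v) for o,v in rs);b=sum((np.eye(3)-np.outer(v,v))@o for o,v in rs)
    x=np.linalg.solve(A,b);return x,[float(np.linalg.norm(np.cross(v,x-o))) for o,v in rs]
E
python3 - <<'E'
from h import *
np.set_printoptions(precision=4,suppress=True)
ds={c:snap(c,c+'0.png') for c in('scene','side','wrist')}
for n in['press','wheel','handle','pawl','pawl_peg','stop','bottle','tray','model']:
    rs=[]
    for c in ds:
        m=mark_of(c,n)
        if m: print(n,c,np.round(m[0]['uv'],1),round(m[0]['p'],2)); 
        if m and m[0]['p']>.4: rs.append(ray(ds[c],m[0]['uv']))
    if len(rs)>1: x,e=tri(rs);print('  ->',x,np.round(e,4))
cv2.imwrite('pics/both.png',cv2.resize(np.hstack([ds['scene']['image'],ds['side']['image']])[:,:,::-1],(800,300)))
E
```

```text
press scene [303.9 209.5] 0.64
press side [334.3 265.2] 0.8
  -> [0.5471 0.0157 0.0634] [0.0363 0.0363]
wheel scene [300.3 210.3] 0.93
wheel side [336.8 221.6] 0.98
  -> [0.5781 0.0031 0.1231] [0.0004 0.0004]
handle scene [282.8 174.5] 0.8
handle side [353.5 198.2] 0.85
  -> [ 0.5621 -0.0381  0.171 ] [0.0045 0.0045]
pawl scene [354.9 208.8] 0.63
pawl side [336.8 252.6] 0.96
  -> [0.5282 0.0861 0.1251] [0.0006 0.0006]
pawl_peg scene [345.8 206.5] 0.89
bottle scene [226.1 214.5] 0.63
bottle side [385.1 217.8] 0.72
  -> [ 0.5573 -0.1975  0.0007] [0.0037 0.0037]
tray scene [405.2 325.3] 0.85
tray side [257.  320.3] 0.82
  -> [ 0.6227  0.2365 -0.0003] [0.0055 0.0055]
model scene [356.6 209.9] 0.56
```

View pics/scene0.png

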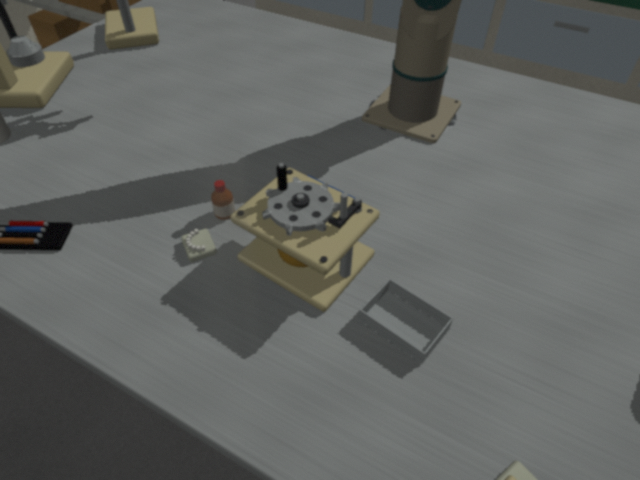

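View pics/side0.png

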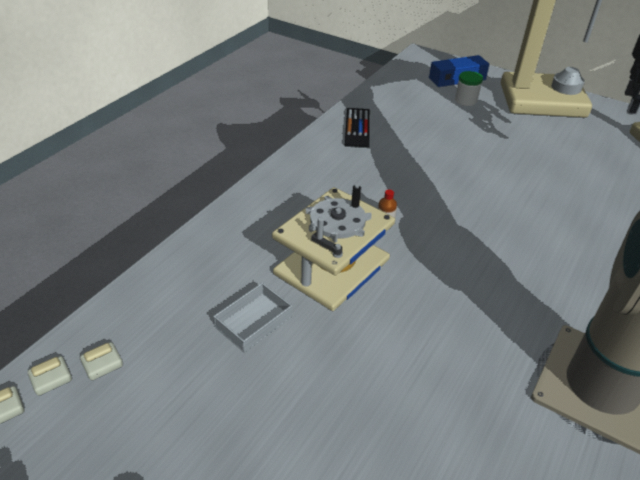

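The press stands at about (305,225) in the scene view. The wheel's axis is near (0.578, 0.003), the pawl is on its +y side, and the bottle and model are on the -y side. I'll go above it for a close look.

>>> jog_arm(plan=[[374,629,150,0],[374,629,150,0],[374,629,150,0],[374,629,150,0],[374,629,150,0],[374,629,150,0],[374,629,150,0],[374,629,150,0],[374,629,150,0],[374,629,150,0],[374,629,150,0],[374,629,150,0],[374,629,150,0],[374,629,150,0],[374,629,150,0],[374,629,150,0],[374,629,150,0],[374,629,150,0]], jaw=50)

```text
time: 3.3
eef_pos: [0.5391, -0.001, 0.381]
eef_rot: [[0.967, 0.253, -0.001], [0.253, -0.967, -0.001], [-0.001, 0.001, -1.0]]
wrist_force: [-0.5, -0.8, -0.3]
grip_width: 0.05
grasp_force: 0.0
```

```bash
python3 - <<'E'
from h import *
np.set_printoptions(precision=4,suppress=True)
s=arm.sense();print(s['time'],s['eef_pos'],s['eef_rot'],s['joint_pos'])
d=snap('wrist','w1.png');print(ray(d,(320,240)))
for n,z in[('wheel',.125),('handle',.171),('pawl',.125),('pawl_peg',.17)]:
    for m in mark_of('wrist',n)[:2]: print(n,np.round(m['uv'],1),round(m['p'],2),atz(d,m['uv'],z))
E
```

```text
3.3 [ 0.5391 -0.001   0.381 ] [[ 0.9674  0.2532 -0.001 ]
 [ 0.2532 -0.9674 -0.0011]
 [-0.0012  0.0008 -1.    ]] [  4.3614  19.1377 -10.2876  91.483    3.6387  69.7648 -81.9631]
(array([0.6071, 0.0166, 0.5234]), array([-0.2883, -0.062 , -0.9555]))
wheel [328.5 146.6] 0.8 [0.578  0.0059 0.125 ]
handle [378.1 183.4] 0.62 [ 0.5623 -0.0416  0.171 ]
pawl [232.3 175.2] 0.81 [0.5286 0.0883 0.125 ]
pawl_peg [238.2 134.7] 0.91 [0.5717 0.0819 0.17  ]
```

View pics/w1.png

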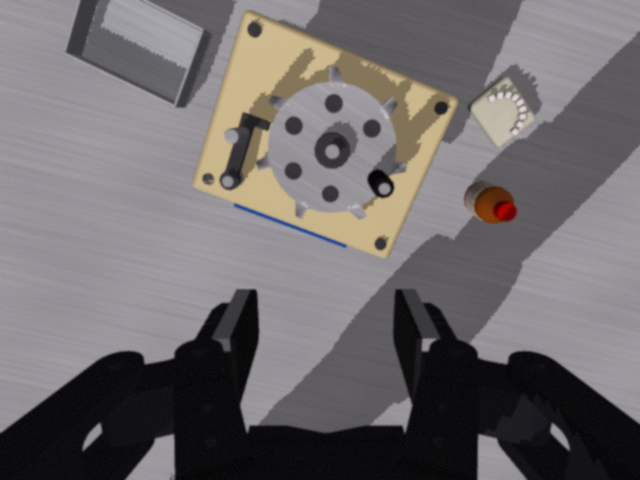

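The wrist view shows the wheel hub at (333,150), handle top at (385,188), pawl peg top at (232,135), pivot at (230,180) and the pawl nose between two teeth near (265,120). I'll combine the three views and get the press yaw.

```bash
python3 - <<'E'
from h import *
np.set_printoptions(precision=4,suppress=True)
ds={c:snap(c) for c in('scene','side','wrist')}
P={}
for n in['wheel','handle','pawl','pawl_peg']:
    rs=[]
    for c in ds:
        m=mark_of(c,n)
        if m and m[0]['p']>.5: rs.append(ray(ds[c],m[0]['uv']))
    P[n],e=tri(rs);print(n,len(rs),P[n],np.round(e,4))
d=ds['wrist']
print('yaw left edge',[np.degrees(np.arctan2(*(atz(d,b,.125)-atz(d,a,.125))[1::-1])) for a,b in[((193,187),(245,10)),((387,257),(457,100))]])
print('front edge',[np.degrees(np.arctan2(*(atz(d,b,.125)-atz(d,a,.125))[1::-1]))for a,b in[((235,205),(345,245)),((245,10),(457,100))]])
for a,b in(('pawl','pawl_peg'),('wheel','handle')):
    v=(P[b]-P[a])[:2];print(a,b,np.linalg.norm(v),np.degrees(np.arctan2(v[1],v[0])))
# tops by hand
print('peg top',atz(d,(232,134),.193),'handle top',atz(d,(386,188),.196),'pivot',atz(d,(229,181),.145))
E
```

```text
Traceback (most recent call last):
  File "h.py", line 14, in tri
    x=np.linalg.solve(A,b);return x,[float(np.linalg.norm(np.cross(v,x-o))) for o,v in rs]
numpy.linalg.LinAlgError: Singular matrix
```

```bash
python3 - <<'E'
from h import *
np.set_printoptions(precision=4,suppress=True)
ds={c:snap(c) for c in('scene','side','wrist')}
U={'wheel':[(300.3,210.3),(336.8,221.6),(328.5,146.6)],'handle':[(282.8,174.5),(353.5,198.2),(378.1,183.4)],
'pawl':[(354.9,208.8),(336.8,252.6),(232.3,175.2)],'pawl_peg':[(345.8,206.5),None,(238.2,134.7)]}
P={}
for n,u in U.items():
    P[n],e=tri([ray(ds[c],x) for c,x in zip(ds,u) if x]);print(n,P[n],np.round(e,4))
d=ds['wrist']
print('yaw left edge',[np.degrees(np.arctan2(*(atz(d,b,.125)-atz(d,a,.125))[1::-1])) for a,b in[((193,187),(245,10)),((387,257),(457,100))]])
print('front edge',[np.degrees(np.arctan2(*(atz(d,b,.125)-atz(d,a,.125))[1::-1]))for a,b in[((235,205),(345,245)),((245,10),(457,100))]])
for a,b in(('pawl','pawl_peg'),('wheel','handle')):
    v=(P[b]-P[a])[:2];print(a,b,np.linalg.norm(v),np.degrees(np.arctan2(v[1],v[0])))
print('peg top',atz(d,(232,134),.193),'handle top',atz(d,(386,188),.196),'pivot',atz(d,(229,181),.145))
E
```

```text
wheel [0.5785 0.0054 0.1246] [0.0016 0.0017 0.0023]
handle [ 0.5625 -0.0391  0.1706] [0.0043 0.0048 0.0011]
pawl [0.5289 0.0879 0.1265] [0.0012 0.0018 0.002 ]
pawl_peg [0.5708 0.0861 0.1647] [0.0017 0.0017]
yaw left edge [np.float64(-6.042850352172611), np.float64(-6.0447931611605545)]
front edge [np.float64(-96.02320906099479), np.float64(-96.56509995955058)]
pawl pawl_peg 0.04196340544734908 -2.3939232062463986
wheel handle 0.0472852319013171 -109.82248775177625
peg top [0.5739 0.0842 0.193 ] handle top [ 0.5644 -0.043   0.196 ] pivot [0.5272 0.0883 0.145 ]
```

Pivot (0.528, 0.088), arm yaw about -6°, so the peg is near (0.573, 0.083, 0.167). I'll lower open fingers round the peg.

>>> jog_arm(plan=[[34,85,-60,0],[34,85,-60,0],[34,85,-60,0],[34,85,-140,0],[34,85,-140,0],[34,85,-180,0],[34,85,-210,0],[34,85,-222,0],[34,85,-222,0],[34,85,-222,0]], jaw=36, force=20)

```text
time: 5.0
eef_pos: [0.5748, 0.0856, 0.1606]
eef_rot: [[0.967, 0.255, 0.002], [0.255, -0.967, 0.0], [0.002, 0.0, -1.0]]
wrist_force: [-0.1, -0.3, -0.2]
grip_width: 0.0359
grasp_force: 0.0
```

```bash
python3 - <<'E'
from h import *
snap('wrist','w2.png')
E
```

```text
(no output)
```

View pics/w2.png

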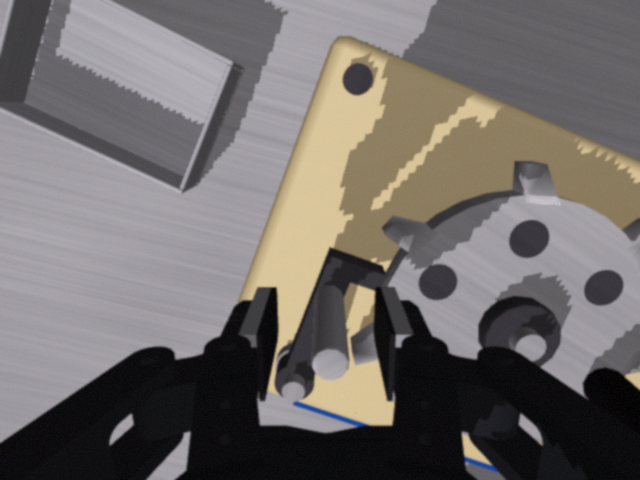

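The peg (330,330) stands centrally between the fingers. Swing it out.

>>> jog_arm(plan=[[-2,6,0,0],[-3,12,0,0],[-5,18,0,0],[-6,24,0,0],[-8,29,0,0],[-10,34,0,0],[-10,34,0,0],[-10,34,0,0]])

```text
time: 5.85
eef_pos: [0.5629, 0.12, 0.159]
eef_rot: [[0.967, 0.256, -0.001], [0.256, -0.967, 0.0], [-0.001, -0.001, -1.0]]
wrist_force: [0.6, -0.7, 0.7]
grip_width: 0.0361
grasp_force: 0.0
```

```bash
python3 - <<'E'
from h import *
snap('wrist','w3.png')
E
```

```text
(no output)
```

View pics/w3.png

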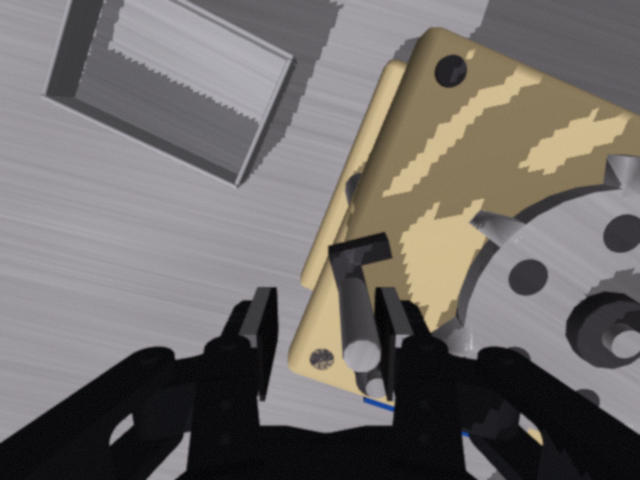

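The pawl now points outward, with its nose at (385,245) well clear of the teeth. Next: back off, rise, go over the handle and turn the jaw to lie along its path.

>>> jog_arm(plan=[[2,-8,0,0],[2,-8,0,0],[2,-8,45,-0.1],[2,-8,90,-0.25],[2,-55,90,-0.4],[1,-100,90,-0.55],[0,-145,90,-0.7],[0,-160,90,-0.85],[0,-160,90,-1.0],[0,-160,90,-1.15],[0,-160,90,-1.3],[0,-160,90,-1.45],[0,-160,90,-1.6],[0,-160,90,-1.75],[0,-160,90,-1.9],[0,-160,90,-2.05],[0,-160,90,-2.18],[0,-160,90,-2.18],[0,-160,90,-2.18]])

```text
time: 7.8
eef_pos: [0.5635, -0.0397, 0.2485]
eef_rot: [[-0.34, -0.94, -0.002], [-0.94, 0.34, -0.001], [0.001, 0.002, -1.0]]
wrist_force: [0.0, 0.4, -0.4]
grip_width: 0.036
grasp_force: 0.0
```

```bash
python3 - <<'E'
from h import *
np.set_printoptions(precision=4,suppress=True)
s=arm.sense();print(s['time'],s['eef_pos'],s['joint_pos'][6],np.degrees(np.arctan2(s['eef_rot'][1][1],s['eef_rot'][0][1])))
d=snap('wrist','w4.png')
for n,z in[('wheel',.125),('handle',.171),('pawl_peg',.167)]:
    for m in mark_of('wrist',n)[:2]: print(n,np.round(m['uv'],1),round(m['p'],2),atz(d,m['uv'],z))
E
```

```text
7.8 [ 0.5635 -0.0397  0.2485] -168.35987011105283 160.1202541885468
wheel [326.3 288.3] 0.62 [0.5779 0.0032 0.125 ]
handle [322.4 239.9] 0.57 [ 0.5635 -0.0438  0.171 ]
```

View pics/w4.png

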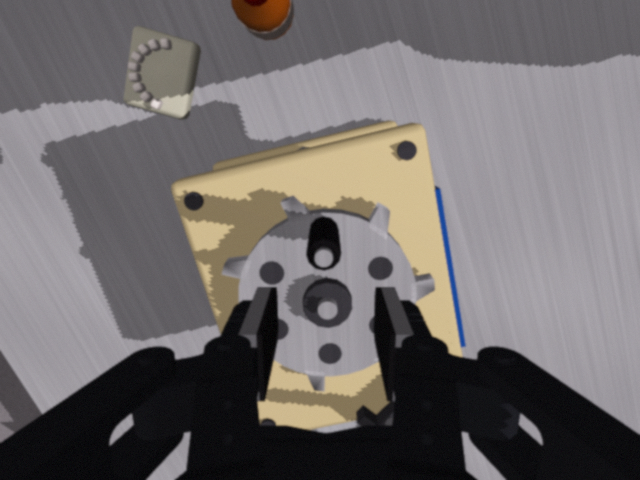

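The handle (323,240) is centred in the jaw, and the hub is behind it at (326,300). I'll lower and close loosely round it.

>>> jog_arm(plan=[[0,-2,-45,0],[0,-2,-75,0],[0,-2,-88,0],[0,-2,-88,0],[0,-2,-88,0]])

```text
time: 8.5
eef_pos: [0.5645, -0.0431, 0.1624]
eef_rot: [[-0.345, -0.939, 0.002], [-0.939, 0.345, 0.0], [-0.001, -0.001, -1.0]]
wrist_force: [-0.0, 0.0, 0.3]
grip_width: 0.0358
grasp_force: 0.0
```

>>> jog_arm(plan=[[0,0,0,0],[0,0,0,0],[0,0,0,0],[0,0,0,0]], jaw=21)

```text
time: 8.9
eef_pos: [0.564, -0.0424, 0.1618]
eef_rot: [[-0.344, -0.939, 0.001], [-0.939, 0.344, 0.0], [-0.0, -0.001, -1.0]]
wrist_force: [0.3, 0.3, -0.3]
grip_width: 0.021
grasp_force: 0.0
```

```bash
python3 - <<'E'
from h import *
c=np.array([578,4.]);t0=np.radians(-109)
s=arm.sense();print(s['eef_pos'],s['wrist_force'],s['joint_pos'][6])
for a in range(0,81,8):
    t=t0+np.radians(a);p=48*(np.array([np.cos(t),np.sin(t)])-np.array([np.cos(t0),np.sin(t0)]));print([round(p[0],1),round(p[1],1),0,round(np.radians(a),2)],end=', ')
E
```

```text
[ 0.5640033  -0.04235273  0.16176292] [ 0.26691268  0.2813736  -0.29262375] -162.88234565894342
[np.float64(0.0), np.float64(0.0), 0, np.float64(0.0)], [np.float64(6.5), np.float64(-1.7), 0, np.float64(0.14)], [np.float64(13.1), np.float64(-2.5), 0, np.float64(0.28)], [np.float64(19.8), np.float64(-2.4), 0, np.float64(0.42)], [np.float64(26.4), np.float64(-1.4), 0, np.float64(0.56)], [np.float64(32.8), np.float64(0.6), 0, np.float64(0.7)], [np.float64(38.9), np.float64(3.4), 0, np.float64(0.84)], [np.float64(44.5), np.float64(7.1), 0, np.float64(0.98)], [np.float64(49.6), np.float64(11.4), 0, np.float64(1.12)], [np.float64(54.0), np.float64(16.5), 0, np.float64(1.26)], [np.float64(57.6), np.float64(22.1), 0, np.float64(1.4)],
```

>>> jog_arm(plan=[[3,-1,0,0.07],[6.5,-1.7,0,0.14],[10,-2.2,0,0.21],[13,-2.5,0,0.28],[16.5,-2.5,0,0.35],[20,-2.4,0,0.42],[23,-2,0,0.49],[26.4,-1.4,0,0.56],[29.6,-0.5,0,0.63],[32.8,0.6,0,0.7],[36,1.9,0,0.77],[39,3.4,0,0.84],[42,5.1,0,0.91],[44.5,7.1,0,0.98],[47,9.2,0,1.05],[49.5,11.5,0,1.12],[49.5,11.5,0,1.12]])

```text
time: 10.6
eef_pos: [0.6114, -0.0333, 0.1612]
eef_rot: [[0.695, -0.719, -0.004], [-0.719, -0.695, -0.002], [-0.001, 0.004, -1.0]]
wrist_force: [-3.7, -3.4, 1.2]
grip_width: 0.021
grasp_force: 2.5
```

```bash
cat > t.py <<'E'
from h import *
import sys
c=np.array([.578,.004])
s=arm.sense();p=np.array(s['eef_pos'])[:2]-c;a=np.arctan2(p[1],p[0]);f=s['wrist_force']
print('t',s['time'],'ang',np.degrees(a),'turned',np.degrees(a)+109,'r',np.hypot(*p),'Ft',-np.sin(a)*f[0]+np.cos(a)*f[1],'Fr',np.cos(a)*f[0]+np.sin(a)*f[1],'q7',s['joint_pos'][6])
E
python3 t.py; python3 - <<'E'
import numpy as np
t0=np.radians(-109+64)
for a in range(0,64,3):
    t=t0+np.radians(a);p=48*(np.array([np.cos(t),np.sin(t)])-np.array([np.cos(t0),np.sin(t0)]));print(64+a,'%.1f %.1f %.3f'%(*p,np.radians(a)))
E
```

```text
t 10.6 ang -48.1668254162059 turned 60.8331745837941 r 0.05007195049191814 Ft -5.070314649214887 Fr 0.07220064922344926 q7 -115.65726298327766
64 0.0 0.0 0.000
67 1.7 1.8 0.052
70 3.4 3.7 0.105
73 4.9 5.7 0.157
76 6.3 7.8 0.209
79 7.6 9.9 0.262
82 8.8 12.1 0.314
85 9.9 14.4 0.367
88 10.9 16.7 0.419
91 11.7 19.1 0.471
94 12.4 21.5 0.524
97 13.0 24.0 0.576
100 13.5 26.4 0.628
103 13.8 28.9 0.681
106 14.0 31.4 0.733
109 14.1 33.9 0.785
112 14.0 36.5 0.838
115 13.8 39.0 0.890
118 13.5 41.4 0.942
121 13.0 43.9 0.995
124 12.4 46.4 1.047
127 11.7 48.8 1.100
```

The wheel turns with about 5 N, and the arm is compliant at roughly 2 N/mm. Carrying on, more slowly as the stop nears.

>>> jog_arm(plan=[[1.7,1.8,0,0.05],[3.4,3.7,0,0.1],[4.9,5.7,0,0.16],[6.3,7.8,0,0.21],[7.6,9.9,0,0.26],[8.8,12.1,0,0.31],[8.8,12.1,0,0.31]])

```text
time: 11.3
eef_pos: [0.6207, -0.0221, 0.1612]
eef_rot: [[0.881, -0.473, -0.002], [-0.473, -0.881, -0.004], [-0.0, 0.004, -1.0]]
wrist_force: [-3.2, -4.8, 1.6]
grip_width: 0.0211
grasp_force: 2.7
```

```bash
python3 t.py; python3 - <<'E'
import numpy as np
for A in range(82,130,6):
    t0=np.radians(-109+A);print(A,[('%.1f %.1f %.2f'%(*(48*np.array([np.cos(t0+x)-np.cos(t0),np.sin(t0+x)-np.sin(t0)])),x)) for x in np.radians([2,4,6])])
E
```

```text
t 11.3 ang -31.437908129745576 turned 77.56209187025442 r 0.050035229102215605 Ft -5.736706977613596 Fr -0.23195278898500726 q7 -103.07219395479783
82 ['0.7 1.5 0.03', '1.4 3.0 0.07', '2.0 4.6 0.10']
88 ['0.6 1.6 0.03', '1.1 3.2 0.07', '1.6 4.8 0.10']
94 ['0.4 1.6 0.03', '0.8 3.3 0.07', '1.0 4.9 0.10']
100 ['0.2 1.7 0.03', '0.4 3.3 0.07', '0.5 5.0 0.10']
106 ['0.1 1.7 0.03', '0.1 3.3 0.07', '0.0 5.0 0.10']
112 ['-0.1 1.7 0.03', '-0.3 3.3 0.07', '-0.5 5.0 0.10']
118 ['-0.3 1.6 0.03', '-0.6 3.3 0.07', '-1.0 4.9 0.10']
124 ['-0.5 1.6 0.03', '-1.0 3.2 0.07', '-1.6 4.8 0.10']
```

>>> jog_arm(plan=[[0.7,1.5,0,0.03],[1.4,3,0,0.07],[1.4,3,0,0.07]])

```text
time: 11.6
eef_pos: [0.6221, -0.0194, 0.1612]
eef_rot: [[0.912, -0.411, -0.002], [-0.411, -0.912, -0.004], [-0.0, 0.005, -1.0]]
wrist_force: [-2.3, -5.3, 1.0]
grip_width: 0.0209
grasp_force: 2.9
```

>>> jog_arm(plan=[[0.6,1.6,0,0.03],[1.2,3.1,0,0.07],[1.2,3.1,0,0.07]])

```text
time: 11.9
eef_pos: [0.6235, -0.0164, 0.1612]
eef_rot: [[0.938, -0.346, -0.002], [-0.346, -0.938, -0.004], [-0.0, 0.005, -1.0]]
wrist_force: [-2.7, -5.3, 0.9]
grip_width: 0.0207
grasp_force: 2.9
```

Still free (about 6 N). On in single steps.

>>> jog_arm(plan=[[0.5,1.6,0,0.03],[1.0,3.2,0,0.07],[1.0,3.2,0,0.07]])

```text
time: 12.2
eef_pos: [0.6247, -0.0133, 0.1613]
eef_rot: [[0.96, -0.28, -0.001], [-0.28, -0.96, -0.004], [-0.0, 0.005, -1.0]]
wrist_force: [-1.7, -5.6, -0.4]
grip_width: 0.0209
grasp_force: 2.9
```

>>> jog_arm(plan=[[0.4,1.6,0,0.03],[0.8,3.3,0,0.07],[0.8,3.3,0,0.07]])

```text
time: 12.5
eef_pos: [0.6258, -0.0101, 0.1613]
eef_rot: [[0.977, -0.212, -0.001], [-0.212, -0.977, -0.005], [-0.0, 0.005, -1.0]]
wrist_force: [-2.2, -5.2, -0.2]
grip_width: 0.0207
grasp_force: 2.9
```

>>> jog_arm(plan=[[0.3,1.7,0,0.03],[0.5,3.3,0,0.07],[0.5,3.3,0,0.07]])

```text
time: 12.8
eef_pos: [0.6264, -0.0069, 0.1613]
eef_rot: [[0.99, -0.143, -0.001], [-0.143, -0.99, -0.005], [-0.0, 0.005, -1.0]]
wrist_force: [-0.5, -6.2, -0.8]
grip_width: 0.0209
grasp_force: 2.9
```

>>> jog_arm(plan=[[0.1,1.7,0,0.03],[0.3,3.3,0,0.07],[0.3,3.3,0,0.07]])

```text
time: 13.1
eef_pos: [0.6269, -0.0036, 0.1613]
eef_rot: [[0.997, -0.073, -0.0], [-0.073, -0.997, -0.005], [0.0, 0.005, -1.0]]
wrist_force: [-0.6, -5.2, -0.4]
grip_width: 0.0209
grasp_force: 2.9
```

>>> jog_arm(plan=[[0.1,1.7,0,0.03],[0.1,3.3,0,0.07],[0.1,3.3,0,0.07]])

```text
time: 13.4
eef_pos: [0.6272, -0.0003, 0.1613]
eef_rot: [[1.0, -0.004, 0.0], [-0.004, -1.0, -0.005], [0.0, 0.005, -1.0]]
wrist_force: [0.3, -5.7, -0.9]
grip_width: 0.021
grasp_force: 2.9
```

>>> jog_arm(plan=[[0,1.7,0,0.03],[-0.1,3.3,0,0.07],[-0.1,3.3,0,0.07]])

```text
time: 13.7
eef_pos: [0.6273, 0.003, 0.1613]
eef_rot: [[0.998, 0.066, 0.0], [0.066, -0.998, -0.005], [0.0, 0.005, -1.0]]
wrist_force: [0.3, -5.6, -0.9]
grip_width: 0.0207
grasp_force: 2.9
```

>>> jog_arm(plan=[[-0.1,1.7,0,0.03],[-0.3,3.3,0,0.07],[-0.3,3.3,0,0.07]])

```text
time: 14.0
eef_pos: [0.6272, 0.006, 0.1613]
eef_rot: [[0.991, 0.136, 0.001], [0.136, -0.991, -0.005], [-0.0, 0.005, -1.0]]
wrist_force: [0.6, -6.0, -1.9]
grip_width: 0.021
grasp_force: 3.2
```

>>> jog_arm(plan=[[-0.1,1,0,0.02],[-0.2,2,0,0.04],[-0.2,2,0,0.04]])

```text
time: 14.3
eef_pos: [0.6271, 0.0063, 0.1613]
eef_rot: [[0.985, 0.174, 0.001], [0.174, -0.985, -0.007], [-0.0, 0.007, -1.0]]
wrist_force: [0.4, -8.6, -1.9]
grip_width: 0.0212
grasp_force: 4.5
```

The stop is felt: the tool moved 0.3 mm of 2 and the force rose. One small step to seat it firmly.

>>> jog_arm(plan=[[-0.2,0.8,0,0.0],[-0.3,1.6,0,0.0],[-0.3,1.6,0,0],[-0.3,1.6,0,0]])

```text
time: 14.7
eef_pos: [0.6271, 0.0066, 0.1613]
eef_rot: [[0.985, 0.173, 0.002], [0.173, -0.985, -0.009], [0.0, 0.009, -1.0]]
wrist_force: [2.6, -11.1, -2.6]
grip_width: 0.0208
grasp_force: 5.5
```

Firm at 11 N. Relax, open, rise and go over the peg.

>>> jog_arm(plan=[[0.3,-3,0,0],[0.3,-5.5,0,0],[0.3,-5.5,0,0],[0.3,-5.5,0,0]])

```text
time: 15.1
eef_pos: [0.6268, 0.0063, 0.1613]
eef_rot: [[0.984, 0.176, 0.0], [0.176, -0.984, -0.003], [-0.0, 0.003, -1.0]]
wrist_force: [0.6, -5.5, -1.1]
grip_width: 0.0208
grasp_force: 3.0
```

>>> jog_arm(plan=[[0,0,0,0],[0,0,0,0],[0,0,0,0],[0,0,40,0],[0,0,80,0],[0,0,90,0],[-20,35,90,0],[-45,75,90,0],[-61,103,90,0],[-61,103,90,0],[-61,103,90,0]], jaw=36)

```text
time: 16.2
eef_pos: [0.5654, 0.1123, 0.2513]
eef_rot: [[0.984, 0.179, -0.0], [0.179, -0.984, 0.0], [-0.0, -0.0, -1.0]]
wrist_force: [-0.3, -0.5, 1.2]
grip_width: 0.036
grasp_force: 0.0
```

```bash
python3 - <<'E'
from h import *
np.set_printoptions(precision=4,suppress=True)
d=snap('wrist','w5.png')
for n,z in[('wheel',.125),('handle',.171),('pawl',.125),('pawl_peg',.167)]:
    for m in mark_of('wrist',n)[:2]: print(n,np.round(m['uv'],1),round(m['p'],2),atz(d,m['uv'],z))
E
```

```text
wheel [485.5 233.9] 0.92 [0.5768 0.0047 0.125 ]
handle [543.  172.2] 0.93 [0.6253 0.0047 0.171 ]
pawl [347.5 278.3] 0.86 [0.5286 0.0898 0.125 ]
```

View pics/w5.png

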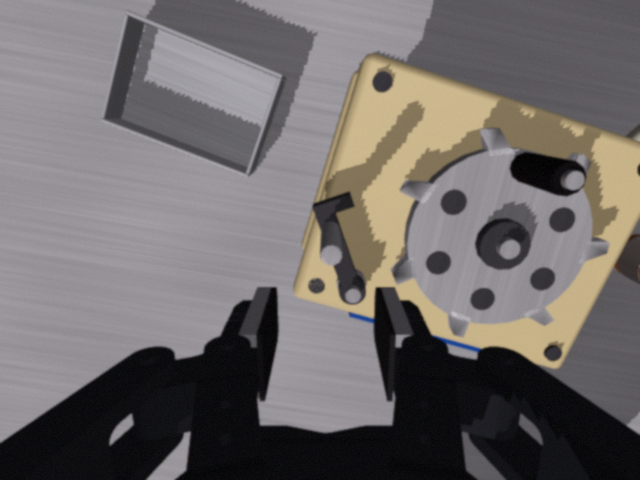

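The pawl is still out, with its peg at (331,254) in line with the jaw middle, and a tooth gap stands before its nose. Lower round the peg.

>>> jog_arm(plan=[[1,-3,-45,0],[1,-3,-75,0],[1,-3,-90,0],[1,-3,-90,0],[1,-3,-90,0]])

```text
time: 16.95
eef_pos: [0.5673, 0.1076, 0.1616]
eef_rot: [[0.984, 0.176, 0.0], [0.176, -0.984, -0.0], [0.0, 0.0, -1.0]]
wrist_force: [-0.7, 0.3, 0.5]
grip_width: 0.0356
grasp_force: 0.0
```

```bash
python3 - <<'E'
from h import *
snap('wrist','w6.png')
E
```

```text
(no output)
```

View pics/w6.png

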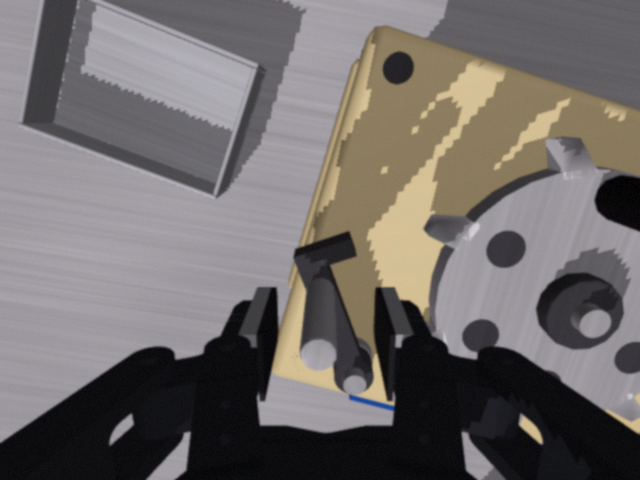

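>>> jog_arm(plan=[[1,-5,0,0],[2,-10,0,0],[3,-15,0,0],[4,-20,0,0],[5,-24,0,0],[6,-27,0,0],[7,-30,0,0],[7,-30,0,0]])

```text
time: 17.8
eef_pos: [0.5735, 0.0772, 0.1611]
eef_rot: [[0.984, 0.176, -0.001], [0.176, -0.984, -0.001], [-0.001, 0.001, -1.0]]
wrist_force: [-0.2, -0.7, 1.2]
grip_width: 0.0359
grasp_force: 0.0
```

>>> jog_arm(plan=[[0.3,-1.5,0,0],[0.3,-1.5,0,0],[0.3,-1.5,0,0]])

```text
time: 18.1
eef_pos: [0.5739, 0.0765, 0.1612]
eef_rot: [[0.984, 0.177, -0.0], [0.177, -0.984, -0.0], [-0.0, 0.0, -1.0]]
wrist_force: [0.2, 0.5, 1.5]
grip_width: 0.0356
grasp_force: 0.0
```

>>> jog_arm(plan=[[0.3,-1.5,0,0],[0.3,-1.5,0,0],[0.3,-1.5,0,0]])

```text
time: 18.4
eef_pos: [0.5741, 0.0753, 0.1612]
eef_rot: [[0.984, 0.177, -0.0], [0.177, -0.984, -0.0], [-0.0, -0.0, -1.0]]
wrist_force: [-1.3, 1.0, -0.8]
grip_width: 0.036
grasp_force: 0.4
```

>>> jog_arm(plan=[[0.3,-1.5,0,0],[0.3,-1.5,0,0],[0.3,-1.5,0,0]])

```text
time: 18.7
eef_pos: [0.5746, 0.0737, 0.1613]
eef_rot: [[0.984, 0.177, -0.0], [0.177, -0.984, -0.0], [-0.0, 0.0, -1.0]]
wrist_force: [-0.9, 0.8, 0.2]
grip_width: 0.0361
grasp_force: 0.4
```

>>> jog_arm(plan=[[0.3,-1.5,0,0],[0.3,-1.5,0,0],[0.3,-1.5,0,0]])

```text
time: 19.0
eef_pos: [0.5751, 0.0721, 0.1614]
eef_rot: [[0.984, 0.177, 0.0], [0.177, -0.984, -0.0], [0.0, 0.0, -1.0]]
wrist_force: [0.0, 1.2, -0.3]
grip_width: 0.0363
grasp_force: 0.4
```

>>> jog_arm(plan=[[0.2,-1,0,0],[0.2,-1,0,0],[0.2,-1,0,0]])

```text
time: 19.3
eef_pos: [0.5753, 0.0711, 0.1614]
eef_rot: [[0.984, 0.177, 0.0], [0.177, -0.984, -0.0], [0.0, 0.0, -1.0]]
wrist_force: [-0.2, 0.4, -0.0]
grip_width: 0.0361
grasp_force: 0.5
```

Still moving freely at 1 N.

>>> jog_arm(plan=[[0.2,-1,0,0],[0.2,-1,0,0],[0.2,-1,0,0]])

```text
time: 19.6
eef_pos: [0.5753, 0.0703, 0.1613]
eef_rot: [[0.984, 0.177, -0.0], [0.177, -0.984, 0.0], [-0.0, -0.0, -1.0]]
wrist_force: [-0.4, 1.2, 0.6]
grip_width: 0.0358
grasp_force: 0.6
```

>>> jog_arm(plan=[[0.2,-1,0,0],[0.2,-1,0,0],[0.2,-1,0,0]])

```text
time: 19.9
eef_pos: [0.5754, 0.0702, 0.1613]
eef_rot: [[0.984, 0.177, -0.0], [0.177, -0.984, 0.001], [-0.0, -0.001, -1.0]]
wrist_force: [-2.6, 3.7, 1.1]
grip_width: 0.0355
grasp_force: 2.1
```

It has bottomed at 3.7 N, right where the geometry says "fully in". Let go, rise and look.

>>> jog_arm(plan=[[-1,6,0,0],[-2,13,0,0],[-2,13,0,0],[-2,13,0,0],[-2,13,40,0],[-2,13,85,0],[-25,13,130,0],[-25,13,130,0],[-25,13,130,0]])

```text
time: 20.8
eef_pos: [0.551, 0.0819, 0.2926]
eef_rot: [[0.984, 0.176, 0.003], [0.176, -0.984, 0.0], [0.003, 0.0, -1.0]]
wrist_force: [0.4, 0.3, -1.5]
grip_width: 0.0361
grasp_force: 0.0
```

```bash
python3 - <<'E'
from h import *
np.set_printoptions(precision=4,suppress=True)
d=snap('wrist','w7.png')
for n,z in[('wheel',.125),('handle',.171),('pawl',.125),('pawl_peg',.167)]:
    for m in mark_of('wrist',n)[:1]: print(n,np.round(m['uv'],1),round(m['p'],2),atz(d,m['uv'],z))
E
```

```text
wheel [430.8 193.3] 0.74 [0.5771 0.0056 0.125 ]
handle [469.8 129.8] 0.62 [0.6262 0.0047 0.171 ]
pawl [308.  236.8] 0.93 [0.527  0.0912 0.125 ]
pawl_peg [330.6 196.7] 0.59 [0.5691 0.0815 0.167 ]
```

View pics/w7.png

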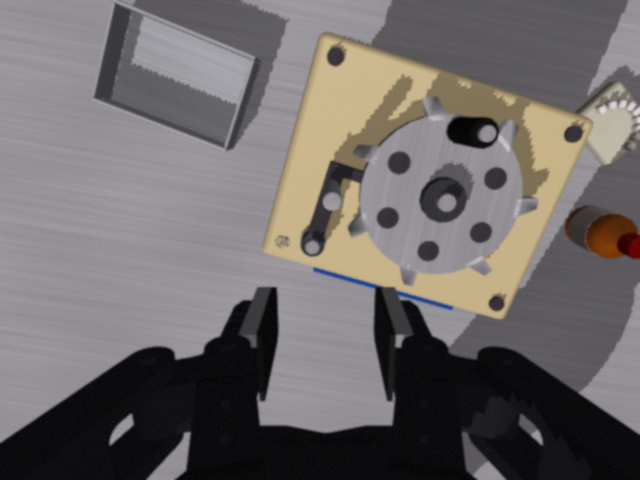

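The pawl nose sits in the gap at (350,172), parallel to the press edge. The handle stayed at the stop position, the bystanders are untouched and the gripper is clear.

```bash
python3 -c "
from workcell import arm
print(arm.finish_job())"
```

```text
the job is handed in; nothing more can be done
None
```

The press is slackened and the job handed in: the wheel went back about 110° to its stop (seated at 11 N), and the pawl is back in between the teeth, right down (4 N) and let go. The bottle, tray and model were not touched, it took about 21 s, and no verdict came back.

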